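# Knock the round rosette out of its carving nest

### The arm

A 7-joint arm with a two-finger parallel gripper is mounted at the origin on the work surface. World frame = base frame: x ahead of the robot, y to its left, z up, the work surface at z = 0. Lengths are in m, angles in rad, forces in N, time in s.
With the tool pointing down it reaches from about 0.4 to 0.85 m from the base axis. Payload 10.4 kg.
Tool frame: the origin (TCP) lies at the very end of the fingers, on their centre line; the grasp point (between the pads) lies 19 mm behind it; z points along the fingers, y is the line along which they close (so a half turn about z gives the same grasp; the last joint's range is limited). The gripper opens to 87 mm and grips with 3 to 60 N. Pads are 19 mm wide; open, the fingers measure 117 mm over their backs; the gripper's body (75 mm by 190 mm) begins 51 mm behind the grasp point.
Start: joints at [1.09, 0.332, -0.065, 1.46, 0.022, 1.35, -0.088], TCP at [0.276, -0.561, 0.223] pointing down, gripper open.
Joint ranges: [-2.6, 2.6], [-0.5, 2.12], [-1.47, 1.34], [0.16, 2.42], [-1.27, 4.41], [0.06, 2.06], [-2.6, 2.6]. Speed limits (rad/s): [2.22, 2.22, 2.79, 2.79, 3.14, 3.14, 3.14].

### API

Orientations are given as a unit quaternion [x, y, z, w].
In Python, from plant import * gives the robot as it stands.
- The arm moves only by the tool arm_command, never from a script. Its argument "increments" is a list of rows, each a list of 2 entries, a list of its own where there are three numbers: the shift along the tool's x, y, z in m, then the turn about the tool's z in degrees. A call has 1 to 12 rows; each row is the pose to reach, as a shift and turn from the pose commanded when the call began, along the tool's axes at that moment; what a row does not reach only later rows make up. A row lasts 1/10 s, in which the tool goes at most 50 mm and 8.59 degrees, less where a joint would pass 70% of its speed; a pose out of reach is approached as far as the arm can. A call with a gripper value outside its range is refused whole. "claw" is the opening, from -1 (shut) to 1 (fully open), set as the call begins (left out, the last holds). The fingers move at their own pace and stop on an object; "squeeze" is the grip in N (left out, the last holds). Time passes only in rows, so rows that repeat a pose let the fingers close. It gives the time, the measured TCP pose, the force, the opening and the grip force at its end, in the units of the state.
- get_obs(): the state, without advancing time (a new reading comes with each control period).
- get_image(name): name is "scene" or "top"; returns (picture, depth): 384x512x3 uint8, blue, green, red; 384x512 float32, m along the optical axis (not along the pixel's ray), 0 where there is no reading.
- camera_info(name): a dict with "camera_matrix" (3x3 intrinsics, pixels), "extrinsics" (4x4, takes a point from camera to world coordinates). Camera axes: x right, y up, looking along -z (the intrinsics and any distortion apply to the point x, -y, -z); pixel columns grow to the right and rows downward; lengths in m; the calibration is good to about 2 mm. A picture is of the moment at which its call begins. camera_info takes no time and is no camera call.
- job_done(): hands the job in; it is judged then, once.
The state is a dict: "clock": time; "joint_pos": joint angles; "qd": joint speeds; "effort": joint torques, N m; "ee_pos": TCP position; "ee_rot": TCP orientation; "wrist_force": force on the tool from outside, world axes, zero at the start; "wrist_torque": the same for the moment, N m; "gripper_width": finger opening in m; "finger_force": force on a finger pad.
Only numpy, scipy, OpenCV 4.12 (cv2) and the standard library are available. Lean on these libraries where they do the work, as an engineer would, in place of code of your own. Each camera call takes 0.05 s, during which the arm holds its last target. There are 200 camera calls.

### The job

The carved round rosette is stuck flush in its wooden nest. Raise that nest's knockout by its T-handle all the way up, so that the rosette stands proud of the block, let go of the handle, then take the rosette out and set it down gently, carved face up, flat on the floor of the low tray. Leave the knockout handle of the other nest, the one with the square carving, alone.

Things in the scene. Friction and masses are not known exactly. Their poses are not given: they have to be found in the camera images.
- rosette: Walnut disc, 50 mm across, 26 mm thick, about 60 g, petals carved on its upper face. Origin at the centre of its underside, z up. It starts flush in a round pocket (26 mm deep, 1.5 mm play all round) of a wooden nest: block 110 x 120 mm, flat top 84 mm above the bench. The knockout rod, 24 mm thick, starts 1 mm below it in the pocket floor and lifts it at most 23 mm.
- handle_round (a point): Middle of the round nest's T-handle: level wooden bar, 18 mm thick, 84 mm long, on a 12 mm post on the nest's robot side, 95 mm from the pocket centre. x points to the pocket, y along the bar, z up. 114 mm above the bench when down; slides straight up 24 mm to a stop. A yoke under the nest ties it to the rod. Lifting takes about 12 N; it stays where left.
- tray: Low plywood tray, open on top, 170 x 170 mm outside, 22 mm high, walls and floor 5 mm thick, fixed on the bench. Origin at the centre of its underside, sides along x and y, z up.
- handle_square (a point): Same point and axes on the identical handle of the other, equal nest, whose pocket is square and holds a square walnut carving of 46 mm. Not to be moved.
There are look-alikes about, which are no part of the job. Leave any orange or white look-alike of the rosette alone.

How it is judged:
On the way:
1. the round nest's handle is up by 18 mm or more and the rosette has been pushed up with it, 16 mm or more, still over its pocket (height (world z) of handle_round above 0.132 m and height (world z) of rosette above 0.074 m and horizontal distance between rosette and handle_round between 0.085 and 0.105 m), for 0.2 s.
At the end, for the whole second after the job is handed in: The rosette lies released and at rest inside the tray, flat on its floor (underside within 5 mm of it), carved face up within 10 degrees (x of rosette in the frame of tray between -0.058 and 0.058 m and y of rosette in the frame of tray between -0.058 and 0.058 m and z of rosette in the frame of tray below 0.01 m and angle between rosette's own z axis and vertical below 0.17 rad and linear speed of rosette below 0.02 m/s); the robot touches nothing.
It fails at once if the square nest's handle is moved by 8 mm or more (distance of handle_square from where it was at the start of the episode above 0.008 m).
It fails at once if the rosette is dropped or thrown: it travels faster than 1 m/s out of the fingers (linear speed of rosette above 1 m/s and contact force between rosette and the fingers below 0.2 N).
It also fails if it takes over 51 s, if anything falls off the work surface, if the arm or the gripper's body presses on something with over 40 N, if the wrist force passes 120 N, or if a joint passes its speed limit or range.

## Working session

There is one attempt and no reset: what is moved stays moved. The work goes in short steps, Python scripts to look and compute and a tool call to move; the robot and the scene stay as the last step left them, time stands still between calls to the robot, and variables do not carry over. Pictures are saved under pics/ and viewed, at most 10 in all, crops included, and the job is handed in when it is done.

Besides the shell and the picture viewer there is one more tool, called after "Emit:" by a JSON object that holds its "op" and its "data". arm_command: Moves the arm, as the interface text tells. Its arguments: {"type":"object","properties":{"increments":{"type":"array"},"claw":{"type":"number"},"squeeze":{"type":"number"}},"required":["increments"]}

```bash
mkdir -p pics
cat > h.py <<'E'
from plant import *
import numpy as np, cv2
from scipy.spatial.transform import Rotation as R
def cloud(name):
    im,d=get_image(name); ci=camera_info(name); K=np.array(ci["camera_matrix"]);E=np.array(ci["extrinsics"])
    v,u=np.mgrid[:384,:512]
    P=np.stack([(u-K[0,2])/K[0,0]*d,-(v-K[1,2])/K[1,1]*d,-d],-1)
    W=P@E[:3,:3].T+E[:3,3]; W[d==0]=np.nan
    return im,W
E
python3 - <<'E'
from h import *
o=get_obs(); print(o["clock"],o["ee_pos"],o["ee_rot"],o["gripper_width"]); print(R.from_quat(o["ee_rot"]).as_matrix().round(3))
for n in("scene","top"):
    im,W=cloud(n); np.savez("c_%s.npz"%n,im=im,W=W); cv2.imwrite("pics/%s0.png"%n,im); print(camera_info(n))
E
```

```text
0.0 [ 0.27600925 -0.5603136   0.22173644] [ 9.73921254e-01  2.26885144e-01 -2.12496054e-04 -6.91214483e-04] 0.08697981097722092
[[ 0.897  0.442 -0.001]
 [ 0.442 -0.897  0.001]
 [-0.    -0.001 -1.   ]]
{'camera_matrix': array([[365.36077896,   0.        , 250.10879932],
       [  0.        , 365.36077896, 192.8484268 ],
       [  0.        ,   0.        ,   1.        ]]), 'extrinsics': array([[-0.82791607, -0.39100354,  0.4020836 ,  0.91439635],
       [ 0.56039088, -0.54764939,  0.62132295,  0.49313878],
       [-0.02273863,  0.73972724,  0.67252254,  0.69070014],
       [ 0.        ,  0.        ,  0.        ,  1.        ]])}
{'camera_matrix': array([[362.1544899 ,   0.        , 262.57040523],
       [  0.        , 362.1544899 , 193.48072863],
       [  0.        ,   0.        ,   1.        ]]), 'extrinsics': array([[ 0.04374178,  0.97239359, -0.2292103 ,  0.38236673],
       [-0.99902587,  0.04391275, -0.00435709, -0.07053012],
       [ 0.00582845,  0.22917761,  0.97336717,  0.96312904],
       [ 0.        ,  0.        ,  0.        ,  1.        ]])}
```

View pics/scene0.png

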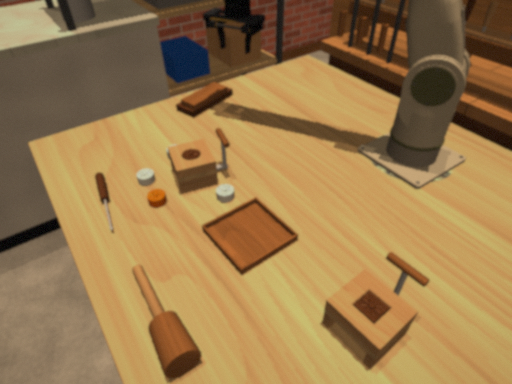

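View pics/top0.png

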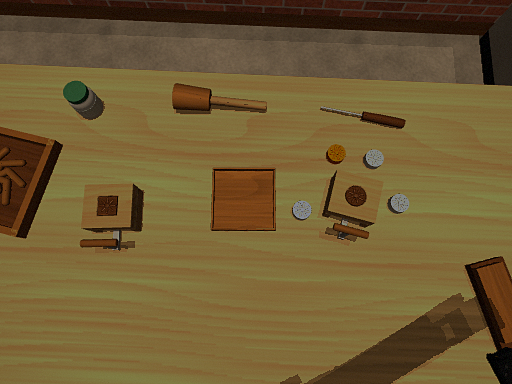

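The top view shows two nests. The one at (355,196) has a round dark carving, and its T-handle is at (351,230). The one at (107,206) has a square carving, with its handle at (99,243). The tray is at (244,199). The orange disc (336,153) and the white discs (374,158), (400,203) and (302,210) are look-alikes. The target is the round nest at (355,196). I'll confirm it in an enlarged crop and measure.

Run:
```python
from h import *
c=np.load("c_top.npz"); s=np.load("c_scene.npz")
a=cv2.resize(c["im"][140:250,285:425],None,fx=4,fy=4,interpolation=cv2.INTER_CUBIC)
cv2.imwrite("pics/crop1.png",a)
def rect(W,box,z0,z1,lab):
    p=W[box[1]:box[3],box[0]:box[2]].reshape(-1,3); p=p[np.isfinite(p[:,0])]; p=p[(p[:,2]>z0)&(p[:,2]<z1)]
    r=cv2.minAreaRect(p[:,:2].astype(np.float32)*1000); print(lab,len(p),np.round(r[0],1),np.round(r[1],1),round(r[2],1),"z",np.median(p[:,2]).round(4),p[:,2].max().round(4))
for n,d,bx in(("top",c,dict(blk=(315,165,390,235),hr=(315,210,390,250),tray=(205,160,282,240),sq=(75,175,150,235),hs=(75,225,150,260))),
            ("scene",s,dict(blk=(160,130,222,195),hr=(205,120,235,180),tray=(195,190,305,275),sq=(315,265,420,365),hs=(380,245,435,300)))):
    W=d["W"]
    rect(W,bx["blk"],.076,.092,n+" block top"); rect(W,bx["hr"],.108,.135,n+" handle r")
    rect(W,bx["tray"],.012,.03,n+" tray rim"); rect(W,bx["sq"],.076,.092,n+" sq top"); rect(W,bx["hs"],.108,.135,n+" handle sq")
# dark disc centroid
W=c["W"];im=c["im"].astype(int).sum(2)
m=np.zeros(im.shape,bool);m[178:212,338:374]=1
m&=(im<190)
n,l,st,ce=cv2.connectedComponentsWithStats(m.astype(np.uint8)); k=1+st[1:,4].argmax(); print(st[k],ce[k],np.nanmedian(W[l==k],0))
```

```text
top block top 2090 [ 573.1 -293.5] [120.8 156.7] 77.1 z 0.0828 0.0888
top handle r 274 [ 502.5 -276.6] [83.2 18.2] 76.6 z 0.1201 0.125
top tray rim 501 [590.2 -14.9] [167.9 169.9] 2.7 z 0.0205 0.0255
top sq top 2179 [542.4 316.4] [110.2 122.3] 4.0 z 0.0833 0.089
top handle sq 293 [448.  308.2] [16.9 83.1] 2.9 z 0.1202 0.1256
scene block top 1112 [ 578.9 -294.5] [125.3 144.4] 77.1 z 0.0856 0.0892
scene handle r 129 [ 504.  -276.2] [82.8 17.6] 76.8 z 0.1221 0.1261
scene tray rim 1065 [593.1 -56.9] [171. 255.] 2.5 z 0.0214 0.03
scene sq top 3872 [523.6 313.5] [150.9 120.7] 4.0 z 0.0854 0.0916
scene handle sq 459 [449.1 308.8] [18.3 83.3] 3.2 z 0.1217 0.1269
[345 185  22  22 351] [355.44159544 195.64102564] [ 0.59446739 -0.29868182  0.08283106]
```

View pics/crop1.png

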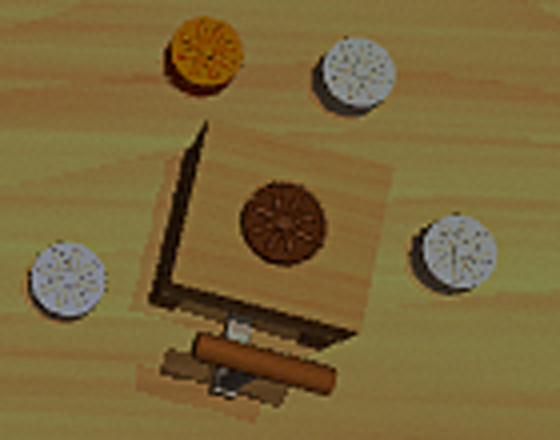

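The crop confirms it. The round carved walnut disc sits flush in the nest at crop (284,223), with its T-bar at crop (265,363). The loose discs are orange or white.

My measurements:

| Item | Position (m) | Check |
|---|---|---|
| Handle | (0.503, -0.2765) | axis at -13.4° |
| Rosette | (0.595, -0.2985) | 94–95 mm from the handle, as specified |
| Tray | (0.590, -0.015) | rim about 170 mm square, as specified |

Next I'll move above the handle.

Emit:
{"op": "arm_command", "data": {"increments": [[[0.01,-0.005,0],-1.5],[[0.033,-0.015,0.002],-5],[[0.066,-0.031,0.004],-10],[[0.102,-0.048,0.006],-15.6],[[0.138,-0.065,0.008],-21],[[0.174,-0.082,0.01],-26.7],[[0.211,-0.099,0.012],-32.3],[[0.247,-0.116,0.014],-37.8],[[0.28,-0.131,0.016],-42.8],[[0.306,-0.144,0.018],-47],[[0.322,-0.151,0.02],-49.4],[[0.329,-0.154,0.02],-50.4]], "claw": 0.15, "squeeze": 40}}

```text
clock: 1.3
ee_pos: [0.5044, -0.2742, 0.2023]
ee_rot: [0.783, 0.622, 0.0, -0.0]
wrist_force: [0.8, -1.1, -0.3]
gripper_width: 0.05
finger_force: 0.0
```

Emit:
{"op": "arm_command", "data": {"increments": [[[0,0,0],0],[[0,0,0],0],[[0,0,0],0]]}}

```text
clock: 1.6
ee_pos: [0.5024, -0.2786, 0.2026]
ee_rot: [0.786, 0.619, -0.0, 0.0]
wrist_force: [-0.1, 0.9, -0.2]
gripper_width: 0.0501
finger_force: 0.0
```

Emit:
{"op": "arm_command", "data": {"increments": [[[0.002,0,0.01],0],[[0.002,0,0.03],0],[[0.002,0,0.055],0],[[0.002,0,0.075],0],[[0.002,0,0.09],0],[[0.002,0,0.1],0],[[0.002,0,0.105],0],[[0.002,0,0.105],0],[[0.002,0,0.105],0]]}}

```text
clock: 2.5
ee_pos: [0.5042, -0.2754, 0.0983]
ee_rot: [0.785, 0.62, 0.0, 0.001]
wrist_force: [0.2, -0.3, 0.7]
gripper_width: 0.0498
finger_force: 0.0
```

Emit:
{"op": "arm_command", "data": {"increments": [[[0,0,0],0],[[0,0,0],0],[[0,0,0],0],[[0,0,0],0],[[0,0,0],0],[[0,0,0],0]], "claw": -1, "squeeze": 40}}

```text
clock: 3.1
ee_pos: [0.5049, -0.2754, 0.0978]
ee_rot: [0.785, 0.62, 0.001, 0.001]
wrist_force: [6.2, -2.5, -3.9]
gripper_width: 0.0168
finger_force: 40.0
```

Emit:
{"op": "arm_command", "data": {"increments": [[[0,0,-0.001],0],[[0,0,-0.004],0],[[0,0,-0.007],0],[[0,0,-0.01],0],[[0,0,-0.013],0],[[0,0,-0.016],0],[[0,0,-0.019],0],[[0,0,-0.021],0],[[0,0,-0.023],0],[[0,0,-0.024],0],[[0,0,-0.024],0],[[0,0,-0.024],0]]}}

```text
clock: 4.3
ee_pos: [0.5049, -0.2754, 0.1211]
ee_rot: [0.785, 0.62, 0.001, 0.001]
wrist_force: [8.9, -3.3, -9.5]
gripper_width: 0.0166
finger_force: 40.0
```

```bash
cat > m.py <<'E'
from h import *
def look(tag):
    im,W=cloud("scene"); cv2.imwrite("pics/%s.png"%tag,cv2.resize(im[115:215,140:260],None,fx=5,fy=5,interpolation=cv2.INTER_CUBIC))
    d=np.hypot(W[...,0]-.595,W[...,1]+.2985); dark=im.astype(int).sum(2)<260
    for n,m in(("disc r<20",(d<.02)),("ring 30-38",(d>.03)&(d<.038))):
        z=W[...,2][m&(W[...,2]>.07)&(W[...,2]<.13)]; print(n,len(z),np.percentile(z,[10,50,90]).round(4) if len(z) else "")
    h=np.hypot(W[...,0]-.503,W[...,1]+.2765)<.045; z=W[...,2][h&(W[...,2]>.1)&(W[...,2]<.16)]
    print("handle",len(z),np.percentile(z,[50,90]).round(4)); o=get_obs(); print(o["ee_pos"].round(4),np.round(o["wrist_force"],1))
E
python3 -c "from m import *; look('up')"
```

```text
disc r<20 96 [0.1069 0.1085 0.1099]
ring 30-38 98 [0.0846 0.0857 0.087 ]
handle 214 [0.1449 0.1534]
[ 0.5049 -0.2754  0.1211] [ 9.3 -3.  -9. ]
```

The rosette now stands about 22.8 mm proud of the block. I'll nudge the handle to its stop, then release.

Emit:
{"op": "arm_command", "data": {"increments": [[[0,0,-0.001],0],[[0,0,-0.0015],0],[[0,0,-0.0015],0],[[0,0,-0.0015],0]]}}

```text
clock: 4.75
ee_pos: [0.5049, -0.2754, 0.1219]
ee_rot: [0.785, 0.62, 0.001, 0.001]
wrist_force: [12.2, -4.7, -15.8]
gripper_width: 0.0168
finger_force: 40.0
```

Emit:
{"op": "arm_command", "data": {"increments": [[[0,0,0],0],[[0,0,0],0],[[0,0,0],0],[[0,0,0],0],[[0,0,0],0]], "claw": 0.15}}

```text
clock: 5.25
ee_pos: [0.5038, -0.2752, 0.1232]
ee_rot: [0.785, 0.62, 0.0, 0.0]
wrist_force: [0.7, -0.3, -0.3]
gripper_width: 0.0462
finger_force: 0.0
```

Emit:
{"op": "arm_command", "data": {"increments": [[[0,0,-0.005],0],[[0,0,-0.02],0],[[0,0,-0.04],0],[[0,0,-0.06],0],[[0,0,-0.075],0],[[0,0,-0.085],0],[[0,0,-0.09],0],[[0,0,-0.09],0],[[0,0,-0.09],0]]}}

```text
clock: 6.15
ee_pos: [0.5035, -0.275, 0.2123]
ee_rot: [0.785, 0.62, -0.0, -0.0]
wrist_force: [0.4, 0.2, 0.2]
gripper_width: 0.0503
finger_force: 0.0
```

Run:
```python
from m import *
look('rel')
im,W=cloud("top"); z=W[...,2]; o=get_obs()
v,u=np.mgrid[:384,:512]
m=(z>.100)&(z<.114)&(np.hypot(W[...,0]-.595,W[...,1]+.2985)<.035); p=W[m]; print(m.sum())
if m.sum()>30: print(cv2.minEnclosingCircle(p[:,:2].astype(np.float32)*1000), p.mean(0), np.median(p[:,2]))
im,W=cloud("scene"); z=W[...,2]
m=(z>.103)&(z<.114)&(np.hypot(W[...,0]-.595,W[...,1]+.2985)<.035); p=W[m]
print(cv2.minEnclosingCircle(p[:,:2].astype(np.float32)*1000), p.mean(0))
print(R.from_quat(o["ee_rot"]).as_matrix().round(3))
```

```text
disc r<20 95 [0.1078 0.1092 0.1111]
ring 30-38 99 [0.0846 0.086  0.0874]
handle 157 [0.1452 0.1487]
[ 0.5034 -0.275   0.2122] [-0.5 -0.3 -0.4]
141
((594.7979125976562, -297.46563720703125), 24.5710391998291) [ 0.59477918 -0.28630054  0.10610818] 0.10619505578626931
((595.626708984375, -299.6685791015625), 26.774436950683594) [ 0.59682066 -0.29567296  0.10852622]
[[ 0.231  0.973 -0.001]
 [ 0.973 -0.231  0.001]
 [ 0.    -0.001 -1.   ]]
```

The handle stays up and the rosette stands at (0.596, -0.298), spanning z 0.081 to 0.107. I'll move over it with a 90° turn so the gripper body stays clear of the raised handle.

Emit:
{"op": "arm_command", "data": {"increments": [[[0,0.003,0],4],[[0,0.01,0],12],[[0,0.02,0],20],[[0,0.03,0],28.5],[[0,0.04,0],37],[[0,0.05,0],45.5],[[0,0.06,0],54],[[0,0.07,0],62.5],[[0,0.08,0],71],[[0,0.087,0],79],[[0,0.093,0],86],[[-0.001,0.095,0],90]], "claw": 0.72}}

```text
clock: 7.5
ee_pos: [0.5963, -0.2978, 0.2122]
ee_rot: [0.993, -0.118, -0.0, -0.0]
wrist_force: [0.7, 0.2, -0.1]
gripper_width: 0.0748
finger_force: 0.0
```

Emit:
{"op": "arm_command", "data": {"increments": [[[0,0,0],0],[[0,0,0],0],[[0,0,0],0],[[0,0,0],0]]}}

```text
clock: 7.9
ee_pos: [0.5958, -0.2981, 0.2131]
ee_rot: [0.993, -0.116, 0.0, 0.0]
wrist_force: [-0.9, 0.2, -0.2]
gripper_width: 0.0745
finger_force: 0.0
```

Emit:
{"op": "arm_command", "data": {"increments": [[[0,0,0.01],0],[[0,0,0.03],0],[[0,0,0.055],0],[[0,0,0.08],0],[[0,0,0.1],0],[[0,0,0.113],0],[[0,0,0.12],0],[[0,0,0.123],0],[[0,0,0.124],0],[[0,0,0.124],0],[[0,0,0.124],0]]}}

```text
clock: 9.0
ee_pos: [0.5964, -0.2983, 0.0899]
ee_rot: [0.993, -0.116, 0.001, 0.0]
wrist_force: [0.0, -0.3, 0.6]
gripper_width: 0.0748
finger_force: 0.0
```

Emit:
{"op": "arm_command", "data": {"increments": [[[0,0,0],0],[[0,0,0],0],[[0,0,0],0],[[0,0,0],0],[[0,0,0],0],[[0,0,0],0]], "claw": -1, "squeeze": 20}}

```text
clock: 9.6
ee_pos: [0.596, -0.2982, 0.0891]
ee_rot: [0.993, -0.116, 0.0, 0.0]
wrist_force: [-0.4, -1.0, 1.0]
gripper_width: 0.0484
finger_force: 20.0
```

Emit:
{"op": "arm_command", "data": {"increments": [[[0,0,-0.003],0],[[0,0,-0.01],0],[[0,0,-0.02],0],[[0,0,-0.035],0],[[0,0,-0.05],0],[[0,0,-0.065],0],[[0,0,-0.075],0],[[0,0,-0.08],0],[[0,0,-0.08],0],[[0,0,-0.08],0]]}}

```text
clock: 10.6
ee_pos: [0.5957, -0.298, 0.1684]
ee_rot: [0.993, -0.116, -0.0, -0.0]
wrist_force: [0.1, -0.1, -1.0]
gripper_width: 0.0483
finger_force: 20.0
```

Run:
```python
from h import *
o=get_obs(); M=R.from_quat(o["ee_rot"]).as_matrix(); p=o["ee_pos"]; print(p,M.round(3),o["gripper_width"],o["finger_force"],np.round(o["wrist_force"],1))
print("to tray",M.T@(np.array([.590,-.015,p[2]])-p))
im,W=cloud("scene"); cv2.imwrite("pics/held.png",cv2.resize(im[90:230,130:270],None,fx=4,fy=4,interpolation=cv2.INTER_CUBIC))
```

```text
[ 0.59566777 -0.29797974  0.16843906] [[ 0.973 -0.231 -0.001]
 [-0.231 -0.973  0.   ]
 [-0.001 -0.    -1.   ]] 0.04831365279779282 19.99993622303009 [ 0.1 -0.1 -1. ]
to tray [-7.09354445e-02 -2.74003305e-01  8.31019255e-05]
```

View pics/held.png

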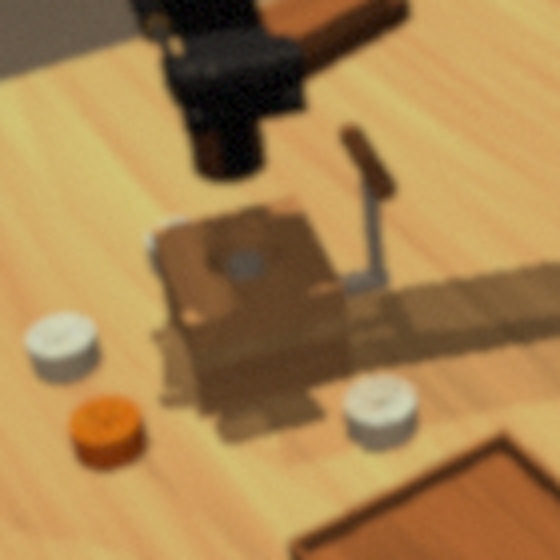

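The rosette is held between the fingers at crop (228,155). The pocket is empty with the rod end showing at (243,262), and the handle stays up. Next I'll carry it over the tray.

Emit:
{"op": "arm_command", "data": {"increments": [[[-0.002,-0.008,0],0],[[-0.007,-0.027,0],0],[[-0.014,-0.055,0],0],[[-0.022,-0.085,0],0],[[-0.03,-0.115,0],0],[[-0.038,-0.145,0],0],[[-0.046,-0.176,0],0],[[-0.053,-0.206,0],0],[[-0.06,-0.233,0],0],[[-0.066,-0.255,0],0],[[-0.07,-0.269,0],0],[[-0.071,-0.274,0],0]]}}

```text
clock: 11.85
ee_pos: [0.5898, -0.0123, 0.1691]
ee_rot: [0.993, -0.115, -0.0, -0.0]
wrist_force: [-0.3, -1.3, -1.7]
gripper_width: 0.048
finger_force: 20.0
```

Emit:
{"op": "arm_command", "data": {"increments": [[[0,0,0.01],0],[[0,0,0.03],0],[[0,0,0.055],0],[[0,0,0.08],0],[[0,0,0.1],0],[[0,0,0.118],0],[[0,0,0.13],0],[[0,0,0.137],0],[[0,0,0.141],0],[[0,0,0.145],0],[[0,0,0.147],0],[[0,0,0.147],0]]}}

```text
clock: 13.05
ee_pos: [0.5904, -0.0151, 0.0222]
ee_rot: [0.993, -0.116, 0.0, 0.0]
wrist_force: [1.2, 0.1, -0.7]
gripper_width: 0.0482
finger_force: 20.0
```

Emit:
{"op": "arm_command", "data": {"increments": [[[0,0,0.002],0],[[0,0,0.004],0],[[0,0,0.006],0],[[0,0,0.007],0],[[0,0,0.008],0],[[0,0,0.008],0],[[0,0,0.008],0]]}}

```text
clock: 13.75
ee_pos: [0.5903, -0.0151, 0.0141]
ee_rot: [0.993, -0.116, 0.0, 0.0]
wrist_force: [-0.9, -0.1, -1.1]
gripper_width: 0.0487
finger_force: 20.0
```

Emit:
{"op": "arm_command", "data": {"increments": [[[0,0,0.0005],0],[[0,0,0.001],0],[[0,0,0.001],0],[[0,0,0.001],0]]}}

```text
clock: 14.15
ee_pos: [0.5903, -0.0151, 0.0131]
ee_rot: [0.993, -0.116, 0.0, 0.0]
wrist_force: [0.8, -1.1, -0.8]
gripper_width: 0.0484
finger_force: 20.0
```

Emit:
{"op": "arm_command", "data": {"increments": [[[0,0,0.0005],0],[[0,0,0.001],0],[[0,0,0.001],0],[[0,0,0.001],0]]}}

```text
clock: 14.55
ee_pos: [0.5903, -0.0151, 0.013]
ee_rot: [0.993, -0.116, 0.0, 0.0]
wrist_force: [-4.8, -0.3, 10.0]
gripper_width: 0.0485
finger_force: 20.0
```

Emit:
{"op": "arm_command", "data": {"increments": [[[0,0,0.0005],0],[[0,0,0.001],0],[[0,0,0.001],0],[[0,0,0.001],0]]}}

```text
clock: 14.95
ee_pos: [0.5904, -0.0152, 0.013]
ee_rot: [0.993, -0.116, 0.0, 0.0]
wrist_force: [-9.2, -0.8, 19.9]
gripper_width: 0.0484
finger_force: 20.0
```

The rosette is on the floor: the force rises and the TCP is at 0.013 as predicted. I'll back off the preload, release and retreat.

Emit:
{"op": "arm_command", "data": {"increments": [[[0,0,-0.001],0],[[0,0,-0.0018],0],[[0,0,-0.0018],0]]}}

```text
clock: 15.25
ee_pos: [0.5904, -0.0151, 0.013]
ee_rot: [0.993, -0.116, 0.0, 0.0]
wrist_force: [-1.1, -0.4, 3.8]
gripper_width: 0.0485
finger_force: 20.0
```

Emit:
{"op": "arm_command", "data": {"increments": [[[0,0,0],0],[[0,0,0],0],[[0,0,0],0],[[0,0,0],0],[[0,0,0],0]], "claw": 0.7}}

```text
clock: 15.75
ee_pos: [0.5902, -0.0151, 0.0127]
ee_rot: [0.993, -0.116, -0.0, 0.0]
wrist_force: [0.0, -0.6, 0.2]
gripper_width: 0.0727
finger_force: 0.0
```

Emit:
{"op": "arm_command", "data": {"increments": [[[0,0,-0.003],0],[[0,0,-0.01],0],[[0,0,-0.025],0],[[0,0,-0.05],0],[[0,0,-0.08],0],[[0,0,-0.11],0],[[0,0,-0.14],0],[[0,0,-0.16],0],[[0,0,-0.175],0],[[0,0,-0.18],0],[[0,0,-0.18],0],[[0,0,-0.18],0]]}}

```text
clock: 16.95
ee_pos: [0.5897, -0.0151, 0.1918]
ee_rot: [0.993, -0.116, -0.001, 0.0]
wrist_force: [0.4, 0.9, 0.2]
gripper_width: 0.0743
finger_force: 0.0
```

Run:
```python
from h import *
im,W=cloud("scene"); cv2.imwrite("pics/end.png",cv2.resize(im[160:290,160:320],None,fx=4,fy=4,interpolation=cv2.INTER_CUBIC))
m=(np.hypot(W[...,0]-.590,W[...,1]+.015)<.06)&(W[...,2]>.022)&(W[...,2]<.06); p=W[m]
print(len(p),cv2.minEnclosingCircle(p[:,:2].astype(np.float32)*1000))
q=p[p[:,2]>.027]; A=np.c_[q[:,:2],np.ones(len(q))]; print("plane",np.linalg.lstsq(A,q[:,2],rcond=None)[0][:2],np.median(q[:,2])); o=get_obs(); print(o["clock"],o["ee_pos"],np.round(o["wrist_force"],1),o["qd"].round(3))
```

```text
295 ((590.6553955078125, -13.771267890930176), 25.134628295898438)
plane [-0.0170143  -0.02732062] 0.032784486490365805
17.0 [ 0.58964279 -0.01514071  0.19162412] [-0.1  0.3 -0.2] [ 0.001  0.003  0.002 -0.001 -0.001  0.002  0.001]
```

View pics/end.png

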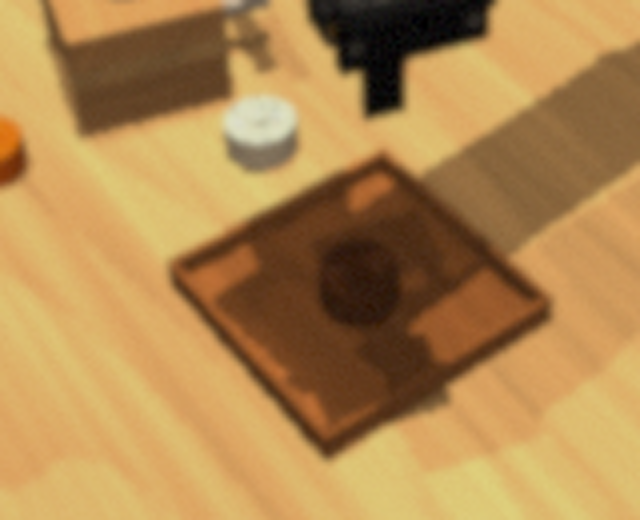

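The rosette lies flat in the middle of the tray at crop (360,283). Its top is at 0.031–0.033 with tilt under 2°, and the gripper is clear.

```bash
python3 -c "
from plant import *
print(job_done())"
```

```text
the job is handed in; nothing more can be done
None
```

The rosette lies flat and released, carved face up, near the centre of the tray; its nest's handle is fully up, the square nest's handle was never approached, and the job was handed in at about 17 s (no verdict was returned).

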